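# Close the cam clamp on the model house

### The arm

A 7-joint arm with a two-finger parallel gripper is mounted at the origin on the work surface. World frame = base frame: x ahead of the robot, y to its left, z up, the work surface at z = 0. Lengths are in mm, angles in rad, forces in N, time in s.
With the tool pointing down it reaches from about 400 to 875 mm from the base axis. Payload 4.4 kg.
Tool frame: the origin (TCP) lies at the very end of the fingers, on their centre line; the grasp point (between the pads) lies 19 mm behind it; y points along the fingers, x is the direction in which the jaws open and shut, and the axes are right-handed (so a half turn about y gives the same grasp; the last joint's range is limited). The gripper opens to 85 mm and grips with 20 to 120 N. Pads are 22 mm wide; open, the fingers measure 114 mm over their backs; the gripper's body (76 mm by 85 mm) begins 54 mm behind the grasp point. The pads swing forward as they close: fully open they stand 13 mm farther back than shut.
Start: joints at [1.073, 0.628, 0.038, 1.517, -0.027, 0.996, -0.02], TCP at [272.057, -590.341, 231.313] pointing down, gripper open.
Joint ranges: [-3.06, 3.06], [-0.37, 2.12], [-1.25, 1.32], [0.18, 2.47], [-1.1, 4.24], [0.23, 1.98], [-2.94, 2.94]. Speed limits (rad/s): [2.57, 2.57, 3.14, 3.14, 3.14, 3.14, 3.14].

### API

Orientations are given as [roll, pitch, yaw] about the fixed x, y, z axes, in that order (R = Rz(yaw) Ry(pitch) Rx(roll)).
In Python, from cell import readout, eyes, finish_job gives the robot as it stands. The module is installed in compiled form; this text tells all that it offers.
- The arm moves only by the tool apply_moves, never from a script. Its argument "commands" is a list that holds one entry, the list of rows, each a list of 6 numbers: the shift along the tool's x, y, z in units of 0.04 m (1.0 is 0.04 m), then the turn, a rotation vector about the tool's x, y, z in units of 5 degrees (1.0 is 5 degrees). A call has 1 to 8 rows; each row shifts and turns the pose as measured when the row begins, along the tool's axes as they then stand; what a row does not reach is not made up. A row lasts 1/12 s, in which the tool goes at most 41.7 mm and 7.16 degrees, less where a joint would pass 70% of its speed; a pose out of reach is approached as far as the arm can. A call with a number of a shift or a turn outside -1 to 1 is refused whole. A call with a gripper value outside its range is refused whole. "claw" is the finger opening in mm, from 0 to 85.4, set as the call begins (left out, the last holds). The fingers move at their own pace and stop on an object; the grip force is fixed at half the most. Time passes only in rows, so rows that do not move let the fingers close. It gives the time, the measured TCP pose, the force and the opening at its end, in the units of the state.
- readout.read_state(): the state, without advancing time (a new reading comes with each control period).
- eyes.get_image(name): name is "side" or "top" or "wrist"; returns a dict with "image" (384x512x3 uint8, red, green, blue), "mtx" (3x3 intrinsics, pixels), "rvec" (rotation vector, rad) and "tvec" (3), from world to camera coordinates, as OpenCV has them. Camera axes: x right, y down, z forward; pixel columns grow to the right and rows downward; lengths in mm; the calibration is good to about 2 mm. The wrist camera is an equidistant fisheye: a pixel r from the principal point sees the ray r / f radians off the axis. A picture is of the moment at which its call begins. There is no depth.
- finish_job(): hands the job in, once; it reports no verdict.
The state is a dict: "clock": time; "qpos": joint angles; "qd": joint speeds; "tau": joint torques, N m; "eef_pos": TCP position; "tool_rot": TCP orientation; "force": force on the tool from outside, world axes, zero at the start; "torque": the same for the moment, N m; "width": finger opening in mm.
Only numpy, scipy, OpenCV 4.12 (cv2) and the standard library are available. Lean on these libraries where they do the work, as an engineer would, in place of code of your own. Each camera call takes 0.05 s, during which the arm holds its last target. There are 200 camera calls.

### The job

Clamp the little wooden house for painting; turn the crank of the cam clamp that it lies in anticlockwise (seen from above), until the jaw has pushed the house up to the wooden stop and the brass roller rests in the middle of the cam's dwell, the broad round end of the cam; the crank arm then points straight away from the house. Then let go, and leave the other clamp, the one with the silver model truck, as it is.

Things in the scene. Friction and masses are not known exactly. Their poses are not given: they have to be found in the camera images.
- clamp: Fixed cam clamp with the house in it, plywood base 255 x 130 x 15 mm. Origin on the vertical cam axis at table height; x runs along the base towards jaw and stop, z up. Base spans x -85 to 170 mm. Cam 24 to 36 mm above the table, its broad end (dwell) opposite the crank arm; a 3 N spring holds the roller to it. Jaw face at x = 90 mm open, 108 mm on the dwell; stop face x = 150 mm; tops 54 and 37 mm up.
- clamp_grip (a point): Mid-height of the upright crank handle: round wooden sleeve 22 mm wide, 50 to 108 mm above the table, 60 mm off the cam axis; it spins freely on its pin. Arm under it is up to 48 mm high. Site x points outwards along the arm. Arm along clamp +x: open; start -28 to 70 deg from there; along -x: mid dwell (dwell +-35 deg). Stops at -45 and 223 deg. Takes up to 5 N; before the dwell it may spring back.
- house: Loose wooden model house with a dark gabled roof, 60 g, standing on the clamp's base (15 mm up) between jaw and stop: 40 mm along the clamp's x, 52 mm wide over the eaves, 53 mm high with its chimney. Origin in the centre of its underside, z up. Against the stop its origin is at x = 128 to 130 mm of the clamp.
- spare_grip (a point): Mid-height of the crank handle (79 mm above the table) of the other clamp, which is of the same make and holds a silver model truck. This handle must not be moved.
Mind the look-alikes: they are no part of the job. Leave any pink or purple look-alike of the house alone.

How it is judged:
By the outcome, as a careful person would: the job done as asked, in the order asked, and still so for the second after the job is handed in, with the robot touching nothing.
It also fails if it takes over 40 s, if anything falls off the work surface, if the arm or the gripper's body presses on something with over 40 N, if the wrist force passes 120 N, or if a joint passes its speed limit or range.

## Working session

There is one attempt and no reset: what is moved stays moved. The work goes in short steps, Python scripts to look and compute and a tool call to move; the robot and the scene stay as the last step left them, time stands still between calls to the robot, and variables do not carry over. Pictures are saved under pics/ and viewed, about 8 in all and at most 12, crops included, and the job is handed in when it is done.

Besides the shell and the picture viewer there is one more tool, called as name([rows], argument=value, ...), one row to a line, values as JSON. apply_moves: Moves the arm, as the interface text tells. Shifts and turns lie within -1 to 1; 1 stands for 0.04 m of shift or 5 degrees of turn. Its arguments: {"type":"object","properties":{"commands":{"type":"array"},"claw":{"type":"number"}},"required":["commands"]}

```bash
mkdir -p pics; cat > h.py <<'E'
import numpy as np, cv2, pickle
from cell import readout, eyes, finish_job
def grab(n):
    d=eyes.get_image(n); return d
def save(d,n): cv2.imwrite('pics/'+n,cv2.cvtColor(d['image'] if isinstance(d,dict) else d,cv2.COLOR_RGB2BGR))
def ray(d,uv):
    R=cv2.Rodrigues(np.array(d['rvec'],float))[0]; t=np.array(d['tvec'],float).ravel()
    v=np.linalg.inv(d['mtx'])@np.array([uv[0],uv[1],1.]); return -R.T@t, R.T@v
def onz(d,uv,z):
    c,v=ray(d,uv); return c+v*(z-c[2])/v[2]
def proj(d,P):
    return cv2.projectPoints(np.array(P,float).reshape(-1,3),np.array(d['rvec'],float),np.array(d['tvec'],float),np.array(d['mtx'],float),None)[0].reshape(-1,2)
E
python3 - <<'E'
from h import *
a=grab('top');b=grab('side')
pickle.dump((a,b),open('ab.pkl','wb'))
save(a,'top0.png');save(b,'side0.png')
s=readout.read_state();print(s)
for d in(a,b):print(ray(d,(256,192)))
E
```

```text
{'clock': 0.1, 'qpos': array([ 1.07321379,  0.62925383,  0.0384223 ,  1.51827691, -0.02700338,
        0.99628323, -0.02004575]), 'qd': array([ 0.00089097, -0.00300115, -0.00020366, -0.00385768,  0.00100112,
        0.00011399,  0.00034361]), 'tau': array([ 1.91228275e-03, -5.64533687e+01,  1.23023126e+00, -1.93971920e+01,
        1.12565624e-02,  5.48908836e-03,  1.24884858e-05]), 'eef_pos': array([ 271.82498663, -589.81665433,  230.47764996]), 'tool_rot': array([-1.57079765,  0.00170424, -1.13904341]), 'force': array([ 0.09519295,  0.67361287, -0.96535777]), 'torque': array([ 0.04824135,  0.03514813, -0.06716553]), 'width': 84.99632650055113}
(array([466.19511784, -60.34453517, 820.67429885]), array([ 0.17411408,  0.02979681, -0.98433209]))
(array([242.73512809, 699.40523634, 569.37451052]), array([ 0.39369454, -0.78156202, -0.48392805]))
```

View pics/top0.png

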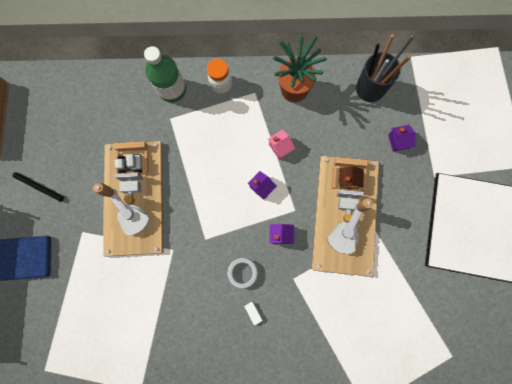

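View pics/side0.png

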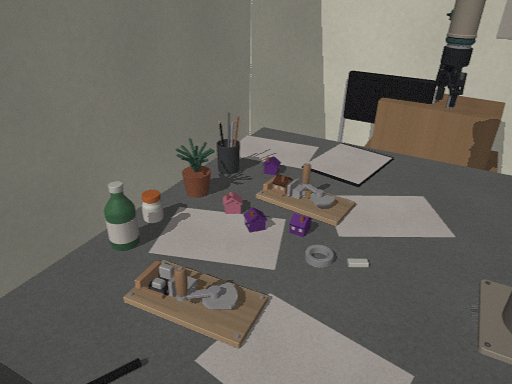

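Top view: two cam clamps. The left one at (135,200) holds a grey/silver truck. The right one at (347,215) holds a dark-brown-roofed house, so that is the target. The purple and pink houses at (262,185), (282,234), (403,138) and (281,144) are look-alikes. I'll confirm in a crop and measure.

```bash
python3 - <<'E'
from h import *
a,b=pickle.load(open('ab.pkl','rb'))
im=a['image'];hsv=cv2.cvtColor(im,cv2.COLOR_RGB2HSV)
m=cv2.inRange(hsv,(8,60,110),(25,200,255));m[:, :300]=0;m[:, 395:]=0;m[:145]=0;m[290:]=0
m=cv2.morphologyEx(m,cv2.MORPH_OPEN,np.ones((3,3)))
c=max(cv2.findContours(m,0,2)[0],key=cv2.contourArea)
bx=cv2.boxPoints(cv2.minAreaRect(cv2.convexHull(c)));print(bx)
W=np.array([onz(a,p,15) for p in bx]);print(W.round(1))
print('sides',np.linalg.norm(W[1]-W[0]),np.linalg.norm(W[2]-W[1]))
crop=cv2.resize(im[145:285,295:400],None,fx=4.2,fy=4.2,interpolation=cv2.INTER_CUBIC)
crop2=cv2.resize(b['image'][150:225,250:360],None,fx=3.2,fy=3.2*1,interpolation=cv2.INTER_CUBIC)
H=np.zeros((max(crop.shape[0],crop2.shape[0]),crop.shape[1]+crop2.shape[1],3),np.uint8)
H[:crop.shape[0],:crop.shape[1]]=crop;H[:crop2.shape[0],crop.shape[1]:]=crop2
print(H.shape);save(H,'crop1.png')
E
```

```text
[[310.76144 271.34012]
 [319.0457  155.36043]
 [380.58884 159.75635]
 [372.3046  275.73602]]
[[ 435.  -151.9   15. ]
 [ 690.9 -178.9   15. ]
 [ 678.7 -316.2   15. ]
 [ 424.8 -282.2   15. ]]
sides 257.38817716729176 137.82997162334746
(588, 793, 3)
```

View pics/crop1.png

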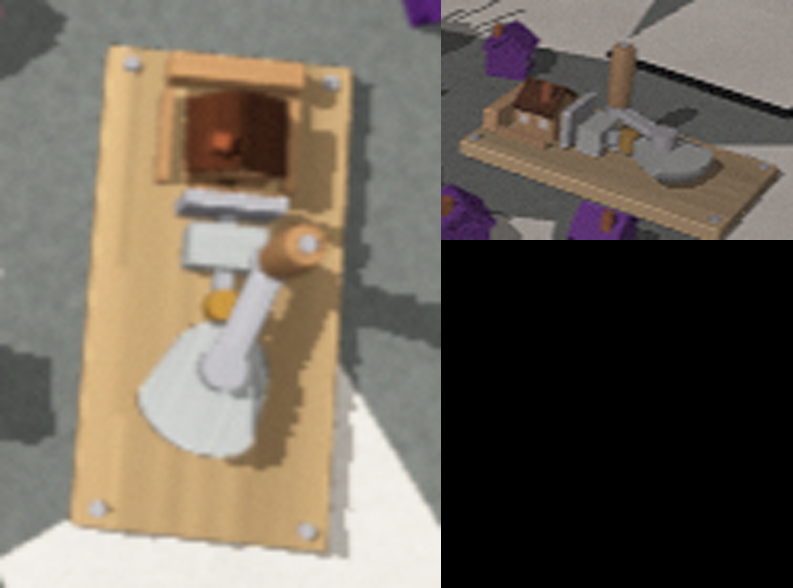

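The crop confirms it: the house has a dark gabled roof and sits in the right clamp. The crank pivot is at crop (226,370), the handle top at (308,244), and the base corners at (108,45), (352,68), (326,552), (70,524).

```bash
python3 - <<'E'
from h import *
a,b=pickle.load(open('ab.pkl','rb'))
f=lambda p:(p[0]/4.2+295-.4,p[1]/4.2+145-.4)
Q=[onz(a,f(p),15)[:2] for p in [(108,45),(352,68),(326,552),(70,524)]]
src=np.array([[170,65],[170,-65],[-85,-65],[-85,65]],float)
Q=np.array(Q);print(Q.round(1))
M,_=cv2.estimateAffinePartial2D(src,Q,method=cv2.LMEDS)
A=Q-Q.mean(0);B=src-src.mean(0);th=np.arctan2((B[:,0]*A[:,1]-B[:,1]*A[:,0]).sum(),(A*B).sum())
R=np.array([[np.cos(th),-np.sin(th)],[np.sin(th),np.cos(th)]]);o=Q.mean(0)-R@src.mean(0)
print('clamp',o,np.degrees(th)); print((A-B@R.T).round(1))
piv=onz(a,f((226,370)),48)[:2];h=onz(a,f((308,244)),109)[:2]
print('pivot',piv,'handle',h,np.linalg.norm(h-piv),np.linalg.norm(h-o))
# side check of handle top: crop2 (624,47)
sb=((624-441)/3.2+250,47/3.2+150)
print('side handle',onz(b,sb,109))
for c in(o,piv):
  v=R.T@(h-c);print('crank ang',np.degrees(np.arctan2(v[1],v[0])))
print(proj(b,[*h,109]),sb, proj(b,[*piv,48]))
s=readout.read_state()
from scipy.spatial.transform import Rotation as Ro
print(Ro.from_euler('xyz',s['tool_rot']).as_matrix().round(3))
E
```

```text
[[ 691.  -181.7]
 [ 676.4 -311.2]
 [ 424.2 -282. ]
 [ 439.1 -153.2]]
clamp [ 515.45453661 -227.18244658] -6.531843382642644
[[-0.7  0.2]
 [-0.5 -0.1]
 [ 0.6  0.1]
 [ 0.7 -0.2]]
pivot [ 514.40098714 -228.97563886] handle [ 568.28728466 -256.32746112] 60.43058199745964 60.33847146819606
side handle [ 565.53922191 -255.29578267  109.        ]
crank ang -22.351339651994632
crank ang -20.379776999064134
[[306.39881704 164.34401002]] (307.1875, 164.6875) [[319.22314706 192.11646949]]
[[ 0.418 -0.001  0.908]
 [-0.908  0.002  0.418]
 [-0.002 -1.    -0.   ]]
```

apply_moves([
  [[-0.37,0,0.85,0,0,0],[-0.37,0,0.85,0,0,0],[-0.37,0,0.85,0,0,0],[-0.37,0,0.85,0,0,0],[-0.37,0,0.85,0,0,0],[-0.37,0,0.85,0,0,0],[-0.37,0,0.85,0,0,0],[-0.37,0,0.85,0,0,0]],
], claw=60)

```text
clock: 0.77
eef_pos: [465.6, -370.3, 224.6]
tool_rot: [-1.582, 0.004, -1.162]
force: [1.0, 0.3, 0.9]
width: 60.2
```

```bash
cat >> h.py <<'E'
from scipy.spatial.transform import Rotation as Ro
C=np.array([515.,-228.]); TH=np.radians(-6.5)
def to(P):
    s=readout.read_state();R=Ro.from_euler('xyz',s['tool_rot']).as_matrix()
    print('t',s['clock'].__round__(2),'tcp',s['eef_pos'].round(1),'F',s['force'].round(1),'w',round(s['width'],1))
    print('units',(R.T@(np.array(P)-s['eef_pos'])/40).round(2))
    R0=Ro.from_euler('xyz',[-np.pi/2,0,s['tool_rot'][2]])
    print('turn',np.degrees((Ro.from_matrix(R).inv()*R0).as_rotvec()).round(1)/5)
E
python3 -c "from h import *;to([567.5,-256,180])"
```

```text
t 0.77 tcp [ 465.6 -370.3  224.6] F [1.  0.3 0.9] w 60.2
units [-1.6   1.08  3.49]
turn [ 0.12  0.   -0.06]
```

apply_moves([
  [[-0.35,0.15,0.75,0.1,0,0],[-0.35,0.15,0.75,0,0,0],[-0.35,0.15,0.75,0,0,0],[-0.3,0.2,0.7,0,0,0],[-0.2,0.15,0.5,0,0,0],[0,0,0,0,0,0]],
])

```text
clock: 1.27
eef_pos: [577.7, -240.1, 189.3]
tool_rot: [-1.568, 0.01, -1.148]
force: [0.9, 0.8, 0.4]
width: 59.8
```

```bash
python3 - <<'E'
from h import *
to([567.5,-256,140])
a=grab('top');c=a['image'][130:290,270:420];save(cv2.resize(c,None,fx=3.5,fy=3.5,interpolation=2),'top1.png')
E
```

```text
t 1.27 tcp [ 577.7 -240.1  189.3] F [0.9 0.8 0.4] w 59.8
units [ 0.27  1.23 -0.4 ]
turn [-0.02 -0.   -0.12]
```

View pics/top1.png

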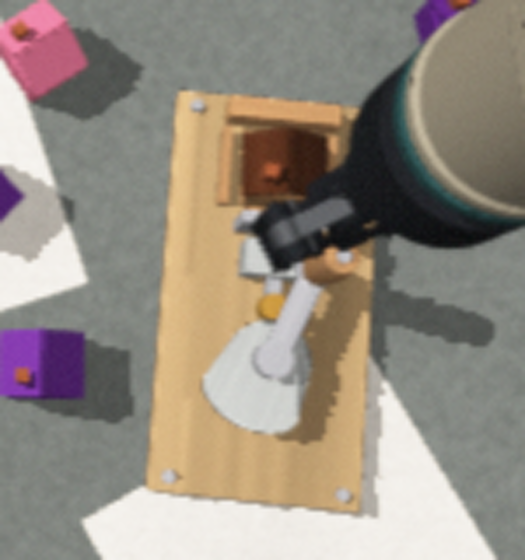

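The gripper is above the handle but about 18 mm off. The crank is unmoved, with the handle at crop (340,260). I'll correct sideways, then go down.

apply_moves([
  [[0.27,0,-0.4,0,0,-0.1],[0,0,0,0,0,0],[0,0.4,0,0,0,0],[0,0.3,0,0,0,0],[0,0,0,0,0,0]],
])

```text
clock: 1.73
eef_pos: [559.4, -269.2, 161.8]
tool_rot: [-1.574, -0.005, -1.159]
force: [0.0, 0.3, -0.5]
width: 59.9
```

```bash
python3 - <<'E'
from h import *
to([567.5,-256,66])
w=grab('wrist');save(w,'wrist1.png')
E
```

```text
t 1.73 tcp [ 559.4 -269.2  161.8] F [ 0.   0.3 -0.5] w 59.9
units [-0.23  2.39  0.33]
turn [ 0.04 -0.    0.06]
```

View pics/wrist1.png

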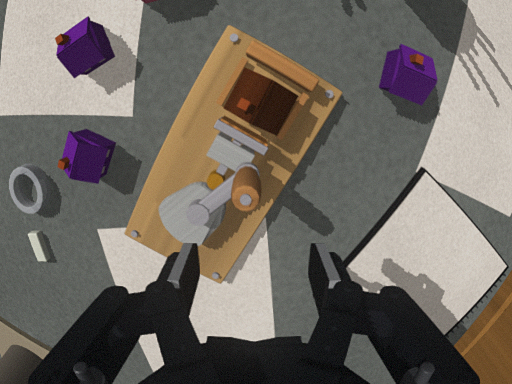

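The wrist view shows the handle at (245,190), still ahead of the fingers, and nothing is touched. There is some coasting between rows, so I'll settle and check.

apply_moves([
  [[-0.12,0,0.16,0,0,0],[0,0,0,0,0,0],[0,0,0,0,0,0],[0,0,0,0,0,0]],
])

```text
clock: 2.12
eef_pos: [562.9, -266.3, 165.7]
tool_rot: [-1.573, -0.009, -1.166]
force: [0.2, 0.1, 0.8]
width: 60.0
```

```bash
python3 -c "from h import *;to([567.5,-256,66])"
```

```text
t 2.12 tcp [ 562.9 -266.3  165.7] F [0.2 0.1 0.8] w 60.0
units [-0.21  2.49  0.21]
turn [ 0.02 -0.    0.1 ]
```

apply_moves([
  [[-0.2,0.3,0.2,0,0,0.1],[0,0,0,0,0,0]],
])

```text
clock: 2.28
eef_pos: [568.2, -255.3, 154.0]
tool_rot: [-1.571, -0.001, -1.166]
force: [0.5, 0.8, 0.6]
width: 60.4
```

```bash
python3 - <<'E'
from h import *
for i in range(3): to([567.5,-256,66]); grab('top')
E
```

```text
t 2.28 tcp [ 568.2 -255.3  154. ] F [0.5 0.8 0.6] w 60.4
units [ 0.01  2.2  -0.02]
turn [-0.    0.    0.02]
t 2.33 tcp [ 568.3 -257.3  155.1] F [-0.1 -0.6  0.8] w 59.9
units [-0.05  2.23 -0.01]
turn [-0.    0.    0.04]
t 2.38 tcp [ 568.1 -258.2  155.5] F [ 0.6 -1.5  0.7] w 59.8
units [-0.07  2.24  0.01]
turn [-0.    0.    0.06]
```

apply_moves([
  [[-0.05,0.3,0,0,0,0],[0,0.3,0,0,0,0],[0,0.3,0,0,0,0],[0,0,0,0,0,0]],
])

```text
clock: 2.77
eef_pos: [568.0, -258.2, 118.7]
tool_rot: [-1.57, -0.008, -1.169]
force: [-0.8, 0.8, 0.2]
width: 59.9
```

```bash
python3 - <<'E'
from h import *
to([567.5,-256,66])
w=grab('wrist');save(w,'wrist2.png')
E
```

```text
t 2.77 tcp [ 568.  -258.2  118.7] F [-0.8  0.8  0.2] w 59.9
units [-0.07  1.32  0.01]
turn [-0.02  0.    0.1 ]
```

View pics/wrist2.png

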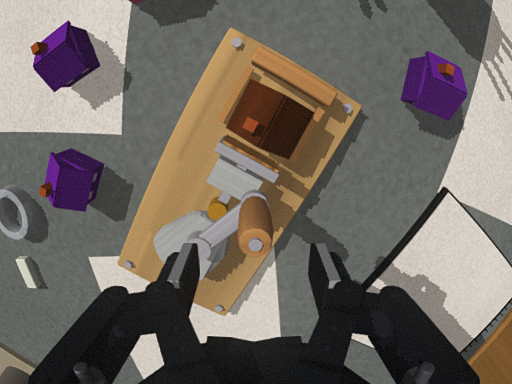

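The wrist view shows the handle top at (256,245), centred between the fingertips (180 and 325). I'll check it numerically with the fisheye model and continue.

```bash
python3 - <<'E'
from h import *
d=grab('wrist');R=cv2.Rodrigues(np.array(d['rvec'],float))[0];t=np.array(d['tvec'],float)
uv=cv2.fisheye.distortPoints(np.zeros((1,1,2)),np.array(d['mtx'],float),np.zeros(4))
K=np.array(d['mtx']);p=np.array([256,245.]);q=(p-K[:2,2])/[K[0,0],K[1,1]];r=np.linalg.norm(q)
v=R.T@np.array([*(q/r*np.sin(r)),np.cos(r)]);c=-R.T@t.ravel()
print('handle top from wrist',c+v*(109-c[2])/v[2]); to([567.5,-256,66])
E
```

```text
handle top from wrist [ 569.49444477 -260.4848012   109.        ]
t 2.87 tcp [ 569.1 -258.9  120.5] F [-0.2 -0.4 -0.2] w 59.8
units [-0.1   1.36 -0.01]
turn [-0.04  0.    0.12]
```

apply_moves([
  [[0,0.34,0,0,0,0],[0,0.34,0,0,0,0],[0,0.34,0,0,0,0],[0,0.34,0,0,0,0],[0,0.1,0,0,0,0],[0,0,0,0,0,0]],
])

```text
clock: 3.37
eef_pos: [573.4, -261.9, 64.0]
tool_rot: [-1.562, -0.017, -1.17]
force: [0.4, -0.5, -0.4]
width: 60.2
```

```bash
python3 -c "from h import *;to([568,-257.5,66])"
```

```text
t 3.37 tcp [ 573.4 -261.9   64. ] F [ 0.4 -0.5 -0.4] w 60.2
units [-0.15 -0.05 -0.08]
turn [-0.1  0.   0.2]
```

apply_moves([
  [[-0.15,-0.05,-0.1,-0.1,0,0.2],[0,0,0,0,0,0]],
])

```text
clock: 3.53
eef_pos: [567.3, -257.9, 67.1]
tool_rot: [-1.571, 0.001, -1.17]
force: [-0.4, 0.2, -0.5]
width: 59.9
```

apply_moves([
  [[0,0,0,0,0,0],[0,0,0,0,0,0],[0,0,0,0,0,0],[0,0,0,0,0,0],[0,0,0,0,0,0]],
], claw=15)

```text
clock: 3.95
eef_pos: [568.7, -258.7, 70.1]
tool_rot: [-1.568, -0.002, -1.17]
force: [-1.0, 0.2, -3.3]
width: 20.7
```

```bash
cat >> h.py <<'E'
def arc(n,step,r=60.):
    """next n rows of chords along the circle, in tool units, from the measured angle"""
    s=readout.read_state();R=Ro.from_euler('xyz',s['tool_rot']).as_matrix();p=s['eef_pos']
    v=p[:2]-C;al=np.arctan2(v[1],v[0])
    print('t',round(s['clock'],2),'tcp',p.round(1),'F',s['force'].round(1),'w',round(s['width'],1),'r',np.linalg.norm(v).round(1),'crank',(np.degrees(al-TH)%360).round(1))
    for k in range(n):
        a1=al+np.radians(step)*(k+1);q=np.array([*(C+r*np.array([np.cos(a1),np.sin(a1)])),66])
        print((R.T@(q-p)/40).round(2));p=q
    R0=Ro.from_euler('xyz',[-np.pi/2,0,s['tool_rot'][2]])
    print('turn',np.degrees((Ro.from_matrix(R).inv()*R0).as_rotvec()).round(1)/5)
E
python3 -c "from h import *;arc(6,10)"
```

```text
t 3.95 tcp [ 568.7 -258.7   70.1] F [-1.   0.2 -3.3] w 20.7 r 61.9 crank 336.7
[-0.21  0.1   0.16]
[-0.21  0.    0.16]
[-0.23  0.    0.12]
[-0.25 -0.    0.08]
[-0.26 -0.    0.04]
[-0.26 -0.   -0.01]
turn [-0.04  0.    0.02]
```

apply_moves([
  [[-0.21,0.05,0.16,0,0,0],[-0.21,0,0.16,0,0,0],[-0.23,0,0.12,0,0,0]],
])

```text
clock: 4.2
eef_pos: [575.6, -232.3, 70.1]
tool_rot: [-1.566, -0.008, -1.176]
force: [0.4, -0.6, -4.0]
width: 20.6
```

```bash
python3 -c "from h import *;arc(6,10)"
```

```text
t 4.2 tcp [ 575.6 -232.3   70.1] F [ 0.4 -0.6 -4. ] w 20.6 r 60.8 crank 2.4
[-0.25  0.1   0.08]
[-0.26 -0.    0.05]
[-0.26 -0.    0.01]
[-0.26 -0.   -0.04]
[-0.25 -0.   -0.08]
[-0.23 -0.   -0.12]
turn [-0.04  0.    0.1 ]
```

apply_moves([
  [[-0.25,0,0.08,0,0,0.1],[-0.26,0,0.05,0,0,0],[-0.26,0,0.01,0,0,0],[-0.26,0,-0.04,0,0,0]],
])

```text
clock: 4.53
eef_pos: [560.9, -190.8, 69.9]
tool_rot: [-1.571, -0.0, -1.176]
force: [-3.5, -4.9, 1.1]
width: 20.9
```

```bash
python3 -c "from h import *;arc(6,10)"
```

```text
t 4.53 tcp [ 560.9 -190.8   69.9] F [-3.5 -4.9  1.1] w 20.9 r 59.1 crank 45.5
[-0.25  0.1  -0.07]
[-0.22  0.   -0.14]
[-0.2   0.   -0.17]
[-0.16  0.   -0.2 ]
[-0.13  0.   -0.23]
[-0.08  0.   -0.25]
turn [ 0. -0.  0.]
```

apply_moves([
  [[-0.25,0.05,-0.08,0,0,0],[-0.22,0,-0.14,0,0,0],[-0.2,0,-0.17,0,0,0],[-0.16,0,-0.2,0,0,0]],
])

```text
clock: 4.87
eef_pos: [524.4, -171.0, 69.9]
tool_rot: [-1.571, -0.009, -1.177]
force: [0.4, -6.6, -2.8]
width: 20.5
```

```bash
python3 -c "from h import *;arc(6,10)"
```

```text
t 4.87 tcp [ 524.4 -171.    69.9] F [ 0.4 -6.6 -2.8] w 20.5 r 57.8 crank 87.1
[-0.17  0.1  -0.2 ]
[-0.08 -0.   -0.25]
[-0.03 -0.   -0.26]
[ 0.01  0.   -0.26]
[ 0.06  0.   -0.25]
[ 0.1   0.   -0.24]
turn [ 0.  -0.   0.1]
```

apply_moves([
  [[-0.12,0,-0.22,0,0,0.1],[-0.08,0,-0.25,0,0,0],[-0.03,0,-0.26,0,0,0],[0.02,0,-0.26,0,0,0]],
])

```text
clock: 5.2
eef_pos: [488.7, -177.0, 70.0]
tool_rot: [-1.559, -0.01, -1.174]
force: [7.1, -0.7, -6.0]
width: 20.5
```

```bash
sed -i 's/^C=.*;/C=np.array([514.5,-229.5]);/' h.py; python3 - <<'E'
from h import *
P=np.array([[568.7,-258.7],[575.6,-232.3],[560.9,-190.8],[524.4,-171.0],readout.read_state()['eef_pos'][:2]])
b=np.linalg.lstsq(np.c_[2*P,np.ones(5)],(P**2).sum(1),rcond=None)[0];print('circle',b[:2],np.sqrt(b[2]+b[:2]@b[:2]))
arc(6,10)
E
```

```text
circle [ 515.83742494 -230.3394296 ] 59.91305841280932
t 5.2 tcp [ 488.7 -177.    70. ] F [ 7.1 -0.7 -6. ] w 20.5 r 58.5 crank 122.7
[ 0.    0.1  -0.26]
[ 0.08 -0.   -0.25]
[ 0.12 -0.   -0.23]
[ 0.16 -0.   -0.2 ]
[ 0.2  -0.   -0.17]
[ 0.22  0.   -0.14]
turn [-0.14  0.    0.12]
```

apply_moves([
  [[0.04,0,-0.25,-0.1,0,0.1],[0.08,0,-0.25,0,0,0],[0.12,0,-0.23,0,0,0]],
])

```text
clock: 5.45
eef_pos: [468.4, -193.5, 70.0]
tool_rot: [-1.56, -0.002, -1.168]
force: [3.3, 1.7, -2.3]
width: 20.7
```

```bash
sed -i 's/^C=.*;/C=np.array([515.5,-230.]);/' h.py; python3 -c "from h import *;arc(4,10)"
```

```text
t 5.45 tcp [ 468.4 -193.5   70. ] F [ 3.3  1.7 -2.3] w 20.7 r 59.5 crank 148.7
[ 0.14  0.1  -0.22]
[ 0.18 -0.   -0.19]
[ 0.21 -0.   -0.15]
[ 0.24 -0.   -0.11]
turn [-0.12  0.    0.02]
```

apply_moves([
  [[0.14,0,-0.22,-0.1,0,0],[0.18,0,-0.19,0,0,0],[0.2,0,-0.15,0,0,0],[0,0,0,0,0,0]],
])

```text
clock: 5.78
eef_pos: [455.9, -223.9, 70.0]
tool_rot: [-1.566, -0.004, -1.168]
force: [3.4, -2.1, -4.9]
width: 20.6
```

```bash
python3 -c "
from h import *;arc(2,3)
a=grab('top');c=a['image'][140:290,290:400];save(cv2.resize(c,None,fx=4,fy=4,interpolation=2),'top2.png')"
```

```text
t 5.78 tcp [ 455.9 -223.9   70. ] F [ 3.4 -2.1 -4.9] w 20.6 r 59.9 crank 180.7
[ 0.07  0.1  -0.04]
[ 0.07  0.   -0.03]
turn [-0.06  0.    0.04]
```

View pics/top2.png

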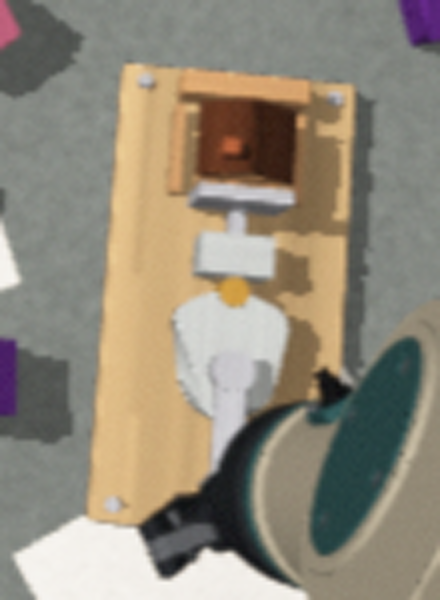

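The top view shows the jaw pressing the house against the stop, the roller at (235,292) in the middle of the broad cam end, and the arm pointing away from the house. The measured angle is about 180.7°. Now I'll let go and lift.

apply_moves([
  [[0,0,0,0,0,0],[0,0,0,0,0,0],[0,0,0,0,0,0],[0,0,0,0,0,0]],
], claw=60)

```text
clock: 6.17
eef_pos: [451.7, -222.7, 69.9]
tool_rot: [-1.572, 0.002, -1.169]
force: [-0.9, 0.5, 0.3]
width: 59.8
```

apply_moves([
  [[0,-0.3,0,0,0,0],[0,-0.4,0,0,0,0],[0,-0.5,0,0,0,0],[0,-0.5,0,0,0,0],[0,-0.5,0,0,0,0],[0,-0.5,0,0,0,0]],
])

```text
clock: 6.67
eef_pos: [445.5, -218.2, 177.7]
tool_rot: [-1.586, 0.016, -1.166]
force: [0.5, 0.1, -0.6]
width: 60.0
```

apply_moves([
  [[0.5,-0.4,-0.2,0,0,0],[0.8,0,-0.2,0,0,0],[0.8,0,0,0,0,0],[0.8,0,0,0,0,0],[0.5,0,0,0,0,0],[0,0,0,0,0,0],[0,0,0,0,0,0]],
])

```text
clock: 7.25
eef_pos: [485.9, -350.4, 198.4]
tool_rot: [-1.584, 0.015, -1.158]
force: [-0.3, 0.2, -0.3]
width: 60.3
```

```bash
python3 -c "
from h import *;to([0,0,0])
a=grab('top');c=a['image'][130:290,90:400];save(cv2.resize(c,None,fx=2.5,fy=2.5,interpolation=2),'top3.png');pickle.dump(a,open('a3.pkl','wb'))"
```

```text
t 7.25 tcp [ 485.9 -350.4  198.4] F [-0.3  0.2 -0.3] w 60.3
units [-12.82   5.26  -7.54]
turn [ 0.16  0.   -0.18]
```

View pics/top3.png

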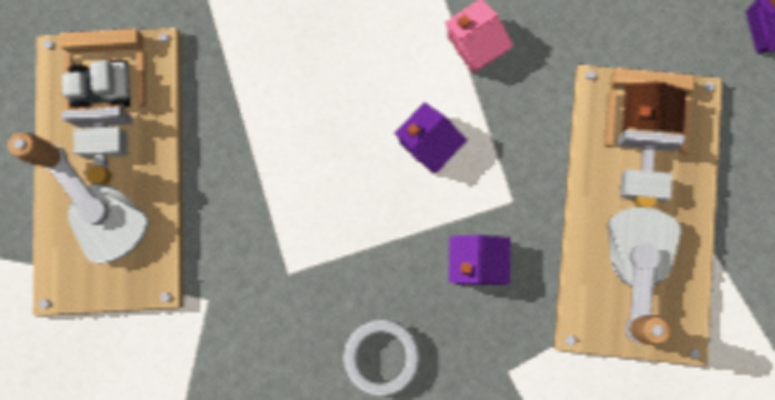

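The handle is free, with its top at crop (655,330) and the pivot at (645,257). The other clamp looks unchanged. Checking the angle.

```bash
python3 - <<'E'
from h import *
a=pickle.load(open('a3.pkl','rb'))
f=lambda u,v:(u/2.5+90-.3,v/2.5+130-.3)
h=onz(a,f(655,330),109)[:2];p=onz(a,f(645,257),48)[:2]
for c in(C,p):
  v=h-c;print(h,c,np.linalg.norm(v),np.degrees(np.arctan2(v[1],v[0])-TH)%360)
a0,_=pickle.load(open('ab.pkl','rb'))
print('spare diff',np.abs(a['image'][130:270,90:175].astype(int)-a0['image'][130:270,90:175]).mean())
E
```

```text
[ 455.85824903 -219.13397516] [ 515.5 -230. ] 60.623501664673654 176.17463132947418
[ 455.85824903 -219.13397516] [ 514.82072017 -227.52458358] 59.55648840890072 178.40094662908504
spare diff 1.340952380952381
```

```bash
python3 -c "from h import *;print(finish_job())"
```

```text
the job is handed in; nothing more can be done
None
```

The house is clamped and the job is handed in, at about 7.3 s on the robot's clock. I gripped the crank handle of the house's clamp, turned it about 200° anticlockwise, let go and moved clear.

- **Crank angle:** the arm stands at mid dwell, but the readings differ by a few degrees. The gripped tool position gave 180.7°. The last image gave 176° to 178°, depending on which centre I used. All are well inside the ±35° dwell.
- **House and roller:** the last pictures show the roller on the broad end of the cam and the jaw holding the house against the stop. I judged the house's contact with the stop by eye and did not measure it.
- **Other clamp:** it was never touched, and its part of the image matches the first picture.
- **Forces:** the forces I read between moves stayed under about 10 N. After letting go they were near zero.

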